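# Pin the filling chute's gate and hold the chute over the tin on the scale

### The job

Lock the gate of the metal filling chute by pushing the loose headed pin down through the fork and the gate's eye until its head sits on the fork. Then lift the chute by its bar, carry it high over the things in between and hold it upright with its spout about 15 mm above the tin on the scale, centred on the tin's mouth and with their long sides parallel, so that the weighing is not disturbed: never touch that tin, and leave the other things on the bench where they are. Finish while still holding the chute there, still, touching neither tin nor scale, with the pin home.

Things in the scene. Friction and masses are not known exactly. Their poses are not given: they have to be found in the camera images.
- pin_knob (a point): centre of the grip knob of the loose steel pin (50 g): round, 16 mm wide, 28 mm high; z up along the pin. It stands upright in a hole of a small fixed wooden block (60 x 60 mm, 50 mm high) between stand and scale. Below the knob a head 21 mm wide, 5 mm thick, then the shank, 10 mm wide, 40 mm long, its last 12 mm tapering to 5 mm. Knob centre 59 mm above the tip
- pin_seat (a point): centre of the underside of the pin's head, where the shank begins, 19 mm below the knob's centre; z up along the pin. When the pin is home this point lies at lock_hole; its own weight keeps it in
- lock_hole (a point): mouth of the vertical 13 mm hole in the top face of the chute's fork; z up, y away from the funnel. It goes through upper plate, gate eye and lower plate (16 mm in all, aligned at the start). The funnel's rim is 22 mm away on the -y side and 40 mm higher, the bar 75 mm away, its top 70 mm higher. The lower plate lies on the stand, so pushing down does not tip the chute
- chute_bar (a point): centre of the wooden carrying bar over the 86 x 106 mm mouth of the chute, a loose aluminium funnel, 0.5 kg. The bar runs along x, 12 x 12 mm, 86 mm between two straps, 18 mm free below it down to the rim (hollow there), 105 mm above spout; y points to the fork
- spout (a point): centre of the lower end of the chute's spout, a rectangular tube 36 mm (x) by 56 mm (y) outside; z up through the chute, y towards the fork. The spout is 25 mm long; above it is a flat flange 88 mm wide (x) that reaches from 38 mm on the -y side to 95 mm on the +y side
- tin_mouth (a point): centre of the rim plane of the open rectangular steel tin standing on the scale: outside 66 mm (x) by 86 mm (y), 90 mm high, wall 3 mm; z up. The tin is loose (250 g); half a turn makes no difference
- stand: the chute's fixed wooden stand, about 92 x 168 mm and 44 mm high; origin at table level under the spout, y along its two rails. The spout hangs 25 mm deep between the rails; the chute lifts straight up out of it
- scale: fixed bench scale, 190 x 170 mm, its plate 47 mm above the table; origin under its centre
- gate (a joint): the chute's slide gate in m: 0 shut, as at the start, grows to 0.05 as its eye is pulled away from the funnel; stiff, about 3 N
- clay_bowl: round terracotta bowl in the middle, 156 mm wide, 85 mm high, origin under its centre; leave alone
- clay_dish: terracotta dish, 110 mm wide, 40 mm high, far left; leave alone
- glass_jar: amber glass jar with lid, 72 mm wide, 120 mm high; leave alone
- mug: white mug, 76 mm wide, 85 mm high, far right; leave alone
- scoop: wooden spoon lying near the robot, 200 mm; leave alone
- brush: brush lying on the right, 200 mm; leave alone
- bamboo_tray: flat round tray, 180 mm wide, 30 mm high, far left side; leave alone
- spare_tin_mouth (a point): centre of the mouth of a second tin like the first, standing on the table, not on the scale; leave alone
There are look-alikes about, which are no part of the job. Leave any turquoise look-alike of the stand alone. What is shaped like the part that bears tin_mouth but blue or red is not meant.

How it is judged:
On the way, in this order (a step that is already met when the one before it is completed fails the run):
1. the pin is home in the fork, its head on the upper plate (horizontal distance between pin_seat and lock_hole below 0.006 m and z of pin_seat in the frame of lock_hole between -0.004 and 0.003 m and angle between the z axis of pin_seat and the z axis of lock_hole, either way round below 0.2 rad and value of joint gate below 0.003 m), for 0.2 s.
2. the chute is lifted high above its stand with the pin still home (horizontal distance between pin_seat and lock_hole below 0.006 m and z of pin_seat in the frame of lock_hole between -0.004 and 0.003 m and angle between the z axis of pin_seat and the z axis of lock_hole, either way round below 0.2 rad and z of spout in the frame of stand above 0.11 m), for 0.2 s.
At the end, for the whole second after the job is handed in: Gate shut, pin's head within 3 mm of the fork's top. Chute held still by the fingers, upright within 7 deg, spout 4 to 30 mm above the tin's rim, within 10 mm of its centre, parallel within 8 deg, touching neither tin nor scale; tin moved under 10 mm, other things under 30 mm (all of step 1 and horizontal distance between spout and tin_mouth below 0.01 m and z of spout in the frame of tin_mouth between 0.004 and 0.03 m and angle between the y axis of spout and the y axis of tin_mouth, either way round below 0.14 rad and angle between spout's own z axis and vertical below 0.12 rad and contact force between chute and the fingers above 1.5 N and linear speed of chute below 0.03 m/s and angular speed of chute below 0.3 rad/s and contact force between each of chute, pin and tin below 0.1 N and contact force between each of chute, pin and scale below 0.1 N and distance of tin_mouth from where it was at the start of the episode below 0.01 m and distance of each of clay_bowl, clay_dish, glass_jar, mug, scoop, brush, bamboo_tray, spare_tin_mouth from where it was at the start of the episode below 0.03 m); the arm keeps its last pose, push and grip.
It fails at once if the tin on the scale is touched by the chute, the pin or the robot (contact force between tin and chute above 0.5 N or contact force between tin and pin above 0.5 N or contact force between tin and the fingers above 0.5 N or contact force between tin and the arm above 0.5 N).
It fails at once if another thing on the bench is moved by more than 30 mm (distance of any of clay_bowl, clay_dish, glass_jar, mug, scoop, brush, bamboo_tray, spare_tin_mouth from where it was at the start of the episode above 0.03 m).
It also fails if it takes over 72 s, if anything falls off the work surface, if the arm or the gripper's body presses on something with over 40 N, if the wrist force passes 120 N, or if a joint passes its speed limit or range.

### The arm

A 6-joint arm with a two-finger parallel gripper is mounted at the origin on the work surface. World frame = base frame: x ahead of the robot, y to its left, z up, the work surface at z = 0. Lengths are in m, angles in rad, forces in N, time in s.
With the tool pointing down it reaches from about 0.25 to 0.775 m from the base axis. Payload 4 kg.
Tool frame: the origin (TCP) lies midway between the tips of the shut fingers; the grasp point (between the pads) lies 19 mm behind it; z points along the fingers, y is the line along which they close (so a half turn about z gives the same grasp; the last joint's range is limited). The gripper opens to 94 mm and grips with 3 to 60 N. Pads are 16 mm wide; open, the fingers measure 119 mm over their backs; the gripper's body (75 mm by 177 mm) begins 78 mm behind the grasp point.
Start: joints at [-1.336, 0.087, 1.371, -0, 1.684, -0.103], TCP at [0.182, -0.519, 0.206] pointing down, gripper open.
Joint ranges: [-3.1, 3.1], [-0.76, 2.03], [0.27, 2.55], [-1.08, 4.22], [0.17, 2.65], [-2.57, 2.57]. Speed limits (rad/s): [2.79, 2.79, 3.14, 3.14, 3.14, 3.14].

### API

Orientations are given as a unit quaternion [w, x, y, z].
In Python, from rig import sensors, capture, hand_in gives the robot as it stands.
- The arm moves only by the tool servo_tool, never from a script. Its argument "plan" is one flat list of numbers, 6 for each row, row after row: the shift along the tool's x, y, z each as a share of 200 mm, from -1 to 1, then the turn, a rotation vector about the tool's x, y, z each as a share of 30 degrees, from -1 to 1. In form: [dx, dy, dz, wx, wy, wz, dx, dy, dz, wx, wy, wz, ...]. A call has exactly 8 rows; each row shifts and turns the commanded pose from where the row before left it, along the tool's axes as they then stand; what a row does not reach is not made up. A row lasts 1/12 s, in which the tool goes at most 41.7 mm and 7.16 degrees, less where a joint would pass 70% of its speed; a pose out of reach is approached as far as the arm can. A call with a number of a shift or a turn outside -1 to 1 is refused whole. A call with a gripper value outside its range is refused whole. "gripper" is the finger opening in mm, from 0 to 94, set as the call begins (left out, the last holds). The fingers move at their own pace and stop on an object; "newtons" is the grip in N (left out, the last holds). Time passes only in rows, so rows that do not move let the fingers close, or fill a call up. It gives the time, the measured TCP pose, the force, the opening and the grip force at its end, in the units of the state.
- sensors.observe(): the state, without advancing time (a new reading comes with each control period).
- capture(name): name is "scene" or "top" or "wrist"; returns a dict with "pixels" (480x640x3 uint8, red, green, blue), "fovy" (degrees; the focal length in pixels is half the picture's height over the tangent of half this angle, whatever the lens; pixels are square), "cx", "cy" (the principal point, pixels), "dist" ([k1, k2, p1, p2, k3] as OpenCV has them; the pictures are not rectified), "R" (3x3) and "t" (3): a world point X has camera coordinates R X + t. Camera axes: x right, y down, z forward; pixel columns grow to the right and rows downward; lengths in m; the calibration is good to about 2 mm. A picture is of the moment at which its call begins. There is no depth.
- hand_in(): hands the job in; it is judged then, once.
The state is a dict: "clock": time; "joints": joint angles; "qvel": joint speeds; "tau": joint torques, N m; "ee_pos": TCP position; "tool_rot": TCP orientation; "force": force on the tool from outside, world axes, zero at the start; "wrist_torque": the same for the moment, N m; "gripper_width": finger opening in m; "gripper_force": force on a finger pad.
Only numpy, scipy, OpenCV 4.12 (cv2) and the standard library are available. Lean on these libraries where they do the work, as an engineer would, in place of code of your own. Each camera call takes 0.05 s, during which the arm holds its last target. There are 200 camera calls.

## Working session

There is one attempt and no reset: what is moved stays moved. The work goes in short steps, Python scripts to look and compute and a tool call to move; the robot and the scene stay as the last step left them, time stands still between calls to the robot, and variables do not carry over. Pictures are saved under pics/ and viewed, at most 10 in all, crops included, and the job is handed in when it is done.

Besides the shell and the picture viewer there is one more tool, called after "Call:" as name(argument=value, ...) on one line, values as JSON. servo_tool: Moves the arm, as the interface text tells. Shift numbers are shares of 200 mm and turn numbers shares of 30 degrees, none past 1 either way. Its arguments: {"type":"object","properties":{"plan":{"type":"array","items":{"type":"number"}},"gripper":{"type":"number"},"newtons":{"type":"number"}},"required":["plan"]}

```bash
mkdir -p pics; ls; cat > h.py <<'E'
import numpy as np, cv2, pickle
from rig import sensors, capture, hand_in
def K(c):
    f=240/np.tan(np.radians(c["fovy"])/2)
    return np.array([[f,0,c["cx"]],[0,f,c["cy"]],[0,0,1]])
def ray(c,uv):
    p=cv2.undistortPoints(np.array(uv,float).reshape(-1,1,2),K(c),np.array(c["dist"],float)).reshape(-1,2)
    R=np.array(c["R"]);t=np.array(c["t"])
    d=np.c_[p,np.ones(len(p))]@R
    return -R.T@t,d/np.linalg.norm(d,axis=1)[:,None]
def onz(c,uv,z):
    o,d=ray(c,uv); return o+d*((z-o[2])/d[:,2])[:,None]
def tri(c1,a,c2,b):
    A=np.zeros((3,3));B=np.zeros(3);L=[]
    for c,u in((c1,a),(c2,b)):
        o,d=ray(c,u);P=np.eye(3)-np.outer(d[0],d[0]);A+=P;B+=P@o;L.append((o,P))
    X=np.linalg.solve(A,B); return X,[1e3*np.linalg.norm(P@(X-o)) for o,P in L]
def proj(c,X):
    return cv2.projectPoints(np.array(X,float).reshape(-1,3),cv2.Rodrigues(np.array(c["R"]))[0],np.array(c["t"],float),K(c),np.array(c["dist"],float))[0].reshape(-1,2)
def snap(n,f):
    c=capture(n);pickle.dump(c,open(f"pics/{f}.pkl","wb"));cv2.imwrite(f"pics/{f}.png",c["pixels"][:,:,::-1]);return c
def load(f): return pickle.load(open(f"pics/{f}.pkl","rb"))
E
python3 - <<'E'
from h import *
for n in("scene","top"):
    c=snap(n,n);print(n,c["fovy"],-np.array(c["R"]).T@c["t"],c["dist"])
print(sensors.observe())
E
```

```text
pics
scene 44.32105417357374 [ 1.32024201 -1.28573872  1.0873547 ] [0.00972516 0.         0.         0.         0.        ]
top 47.08238034717357 [ 0.28448171 -0.06820177  1.49361638] [0.04469326 0.         0.         0.         0.        ]
{'clock': 0.1, 'joints': array([-1.33610264e+00,  8.78930006e-02,  1.37209083e+00, -5.12621822e-05,
        1.68359636e+00, -1.03116418e-01]), 'qvel': array([-0.00116396, -0.00037543, -0.00233833,  0.000204  ,  0.00174212,
       -0.00013976]), 'tau': array([ 2.81809364e-03, -3.41251087e+01, -3.03301907e+01,  7.20515312e-02,
        3.04463657e-02, -1.04083858e-04]), 'ee_pos': array([ 0.18213704, -0.51844454,  0.20442095]), 'tool_rot': array([-9.89942158e-04,  9.85769415e-01,  1.68100183e-01, -9.07473427e-05]), 'force': array([-0.83568992, -0.16872238,  0.03259372]), 'wrist_torque': array([-0.02406119, -0.01613583,  0.00257794]), 'gripper_force': 0.0, 'gripper_width': 0.09414334017975816}
```

View pics/scene.png

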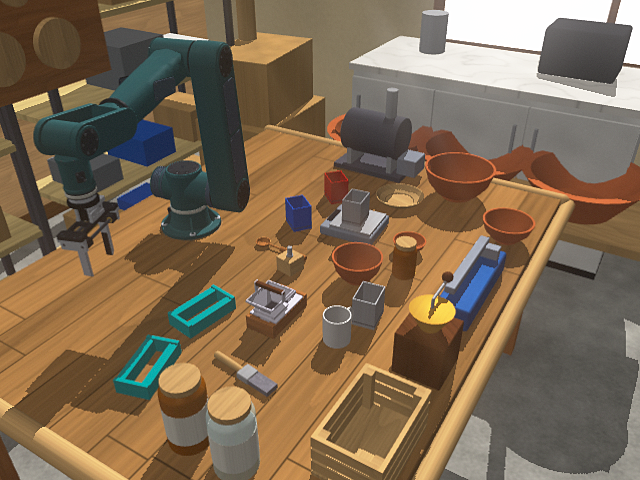

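View pics/top.png

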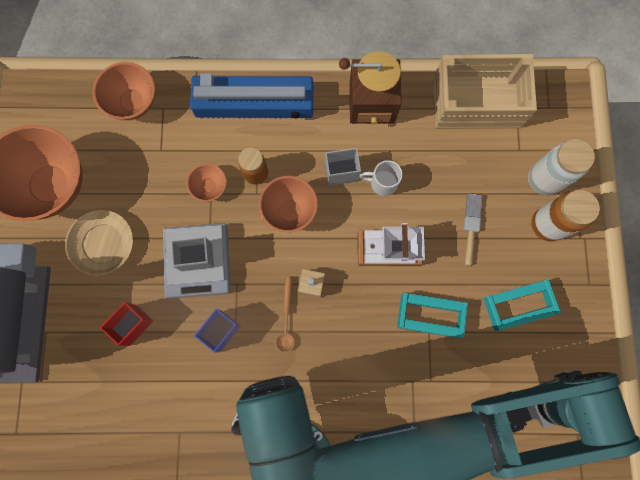

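Scene view: the chute on its wooden stand is at about (275,303), the pin block at (290,260) and the scale with the grey tin at (355,215). In the top view these are at (391,246), (311,283) and (195,258).
Tin candidates in the top view are grey on scale (191,252), grey spare on table (343,166), red (126,325) and blue (217,331). The grey one on the scale fits, because it is the only one on the scale. Stand candidates are wooden (391,246) and turquoise (433,314) and (522,305). The wooden one carries the chute. I'll confirm these in an enlarged crop.

```bash
python3 - <<'E'
from h import *
t=cv2.imread("pics/top.png");s=cv2.imread("pics/scene.png")
def cr(i,x,y,w,h): return cv2.resize(i[y:y+h,x:x+w],(400,300),interpolation=cv2.INTER_CUBIC)
m=np.vstack([np.hstack([cr(t,350,216,80,60),cr(t,151,220,100,75)]),np.hstack([cr(s,240,265,80,60),cr(s,310,180,100,75)])])
cv2.imwrite("pics/m1.png",m)
E
```

```text
(no output)
```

View pics/m1.png

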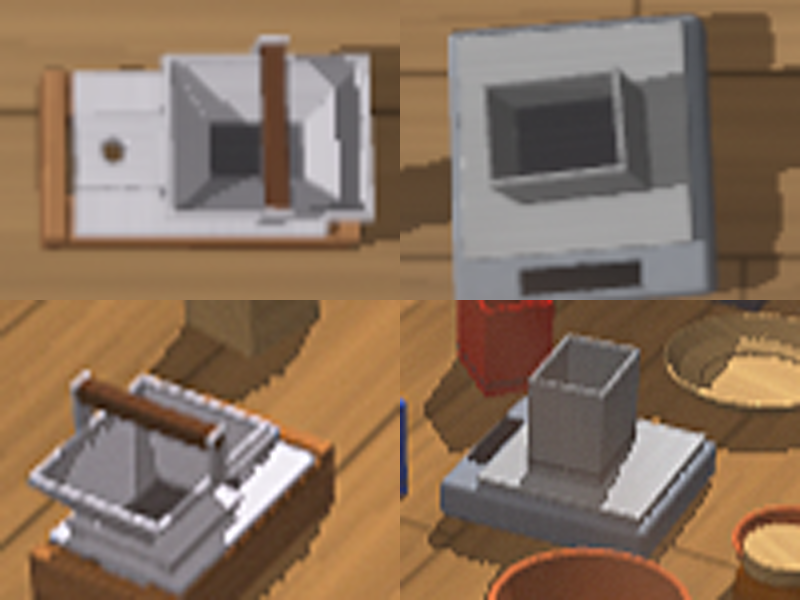

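The crop confirms both. The fork hole is at top pixel (372.4,246), the bar runs (404,225)–(405,257), and the grey tin stands on the scale with its rim around (173–209, 238–266). Next I compute rough positions.

```bash
python3 - <<'E'
from h import *
t=load("top");s=load("scene")
np.set_printoptions(precision=4,suppress=True)
print("knob",tri(t,(311,281.5),s,(290,249)))
print("hole z.06",onz(t,(372.4,246.2),.06))
print("bar ends",tri(t,(404.5,225),s,(240+85/5,265+86/5)),tri(t,(404.8,257.5),s,(240+217/5,265+135/5)))
# tin rim: scene crop 400x300 from 100x75 at(310,180), lower right
S=lambda x,y:(310+(x-400)/4,180+(y-300)/4)
T=lambda x,y:(151+(x-400)/4,220+y/4)
for a,b in [((485,87),(570,336)),((617,70),(637,350)),((497,188),(528,378))]: print("tin",tri(t,T(*a),s,S(*b)))
w=snap("wrist","w0");R=np.array(w["R"]);q=sensors.observe();print(w["fovy"],-R.T@w["t"],R)
from scipy.spatial.transform import Rotation as Ro
M=Ro.from_quat(np.roll(q["tool_rot"],-1)).as_matrix();print("tool",M,"cam in tool",M.T@(-R.T@w["t"]-q["ee_pos"]),(R@M))
E
```

```text
knob (array([ 0.4531, -0.0439,  0.0705]), [np.float64(2.7556670851338674), np.float64(2.755667085133714)])
hole z.06 [[ 0.546  -0.2074  0.06  ]]
bar ends (array([ 0.5598, -0.298 ,  0.1551]), [np.float64(29.589725008933875), np.float64(29.589725008933943)]) (array([ 0.5406, -0.2668,  0.0835]), [np.float64(35.66822004937195), np.float64(35.6682200493721)])
tin (array([0.5208, 0.2804, 0.158 ]), [np.float64(22.256994773442784), np.float64(22.25699477344278)])
tin (array([0.5653, 0.225 , 0.1684]), [np.float64(20.890925549994094), np.float64(20.890925549994087)])
tin (array([0.4713, 0.2893, 0.097 ]), [np.float64(17.144862008766015), np.float64(17.14486200876603)])
58.95791378760858 [ 0.2493 -0.4959  0.3846] [[ 0.3302 -0.9439 -0.0028]
 [-0.9155 -0.321   0.2427]
 [-0.23   -0.0776 -0.9701]]
tool [[ 0.9435  0.3314 -0.0004]
 [ 0.3314 -0.9435  0.0017]
 [ 0.0002 -0.0017 -1.    ]] cam in tool [ 0.0709  0.0006 -0.18  ] [[-0.0013  1.      0.0011]
 [-0.9701 -0.001  -0.2428]
 [-0.2428 -0.0014  0.9701]]
```

Call:
servo_tool(plan=[0, 0, -0.06, 0, 0, -0.22, 0, 0, -0.06, 0, 0, -0.22, 0, 0, -0.06, 0, 0, -0.22, 0, 0, -0.06, 0, 0, -0.22, 0, 0, -0.06, 0, 0, -0.22, 0, 0, -0.06, 0, 0, -0.22, 0, 0, -0.06, 0, 0, -0.22, 0, 0, -0.06, 0, 0, -0.22])

```text
clock: 0.82
ee_pos: [0.1822, -0.5188, 0.3016]
tool_rot: [-0.0, 0.807, 0.591, 0.0]
force: [0.5, 0.4, 0.3]
gripper_width: 0.094
gripper_force: 0.0
```

Call:
servo_tool(plan=[0, 0, 0, 0, 0, -0.2, 0, 0, 0, 0, 0, -0.2, 0, 0, 0, 0, 0, -0.2, 0.11, 0.14, 0, 0, 0, 0, 0.11, 0.14, 0, 0, 0, 0, 0.11, 0.14, 0, 0, 0, 0, 0.11, 0.14, 0, 0, 0, 0, 0.11, 0.14, 0, 0, 0, 0])

```text
clock: 1.48
ee_pos: [0.3229, -0.4073, 0.3011]
tool_rot: [-0.0, 0.706, 0.708, 0.0]
force: [1.4, -1.4, -0.5]
gripper_width: 0.0938
gripper_force: 0.0
```

Call:
servo_tool(plan=[0.12, 0.15, 0, 0, 0, 0, 0.12, 0.15, 0, 0, 0, 0, 0.12, 0.15, 0, 0, 0, 0, 0.12, 0.15, 0, 0, 0, 0, 0.12, 0.15, 0, 0, 0, 0, 0.12, 0.16, 0, 0, 0, 0, 0.12, 0.16, 0, 0, 0, 0, 0, 0, 0, 0, 0, 0])

```text
clock: 2.15
ee_pos: [0.5397, -0.2349, 0.2995]
tool_rot: [-0.001, 0.703, 0.711, 0.001]
force: [-0.6, 0.3, -0.3]
gripper_width: 0.0942
gripper_force: 0.0
```

```bash
python3 - <<'E'
from h import *
snap("wrist","w1");q=sensors.observe();print(q["ee_pos"],q["joints"],q["clock"])
E
```

```text
[ 0.53750638 -0.23721967  0.29981552] [-5.12389937e-01  1.76662067e-01  1.08557622e+00  4.91205970e-04
  1.88194701e+00 -5.20631477e-01] 2.2
```

View pics/w1.png

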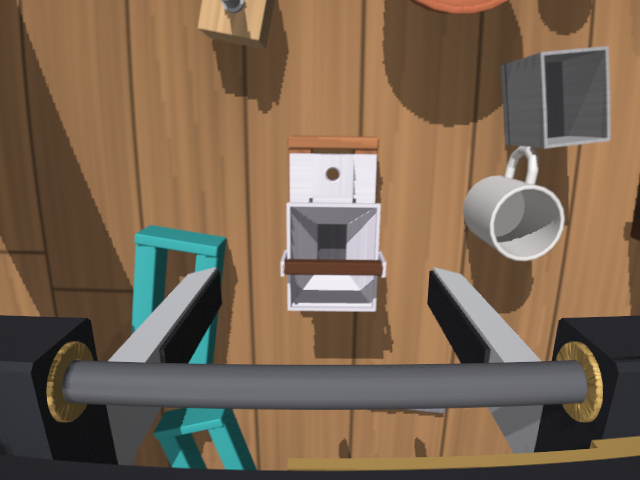

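Wrist view: fork hole at (333,173), bar (285,267)–(382,267), funnel rim (288–380, 204–310), and the pin knob partly in view at top (233,5). Next I move over the pin and view it.

Call:
servo_tool(plan=[0.12, -0.05, 0, 0, 0, 0, 0.12, -0.05, 0, 0, 0, 0, 0.12, -0.06, 0, 0, 0, 0, 0.12, -0.06, 0, 0, 0, 0, 0.12, -0.06, 0, 0, 0, 0, 0.12, -0.07, 0.05, 0, 0, 0, 0.1, -0.07, 0.05, 0, 0, 0, 0, 0, 0, 0, 0, 0])

```text
clock: 2.87
ee_pos: [0.4476, -0.074, 0.28]
tool_rot: [-0.002, 0.705, 0.709, -0.001]
force: [-0.0, -0.9, 0.4]
gripper_width: 0.0938
gripper_force: 0.0
```

```bash
python3 - <<'E'
from h import *
np.set_printoptions(precision=4,suppress=True)
w2=snap("wrist","w2");q=sensors.observe();print(q["ee_pos"],q["clock"])
w1=load("w1");t=load("top");s=load("scene")
def blob(c,x0,y0,x1,y1,f):
    p=c["pixels"][y0:y1,x0:x1].astype(int);m=f(p).astype(np.uint8)
    n,l,st,ce=cv2.connectedComponentsWithStats(m);k=1+np.argmax(st[1:,4]);print("blob",ce[k]+[x0,y0],st[k]);return ce[k]+[x0,y0],(l==k)
notgrey=lambda p:(p[...,0]-p[...,2]>25)
h1,_=blob(w1,318,160,348,187,lambda p:p.sum(2)<480)
ht,_=blob(t,366,240,379,252,lambda p:p.sum(2)<480)
print("hole",tri(w1,h1,t,ht))
bar=lambda p:(p[...,0]-p[...,2]>30)&(p.sum(2)<330)
b1,m=blob(w1,270,250,400,285,bar); bt,mt=blob(t,396,215,414,268,bar)
print("bar",tri(w1,b1,t,bt))
for z in(.118,.124,.13): print(onz(w1,[(286,267.5),(381,267)],z))
print("knob in w2",proj(w2,[.453,-.044,.0705]))
E
```

```text
[ 0.4492 -0.0757  0.2808] 2.9167
blob [332.2  173.55] [  8   7  13  14 140]
blob [372.0476 245.619 ] [ 4  3  5  6 21]
hole (array([ 0.5481, -0.208 ,  0.0577]), [np.float64(1.2652309966223405), np.float64(1.2652309966223616)])
blob [335.2713 267.5633] [  14   10  103   25 1445]
blob [404.5789 240.9342] [  6  10   6  33 152]
bar (array([ 0.5494, -0.2839,  0.1235]), [np.float64(1.734625713020829), np.float64(1.734625713020788)])
[[ 0.5066 -0.2874  0.118 ]
 [ 0.5919 -0.2861  0.118 ]]
[[ 0.5072 -0.2853  0.124 ]
 [ 0.591  -0.2841  0.124 ]]
[[ 0.5077 -0.2833  0.13  ]
 [ 0.5902 -0.2821  0.13  ]]
knob in w2 [[330.1796 171.9759]]
```

View pics/w2.png

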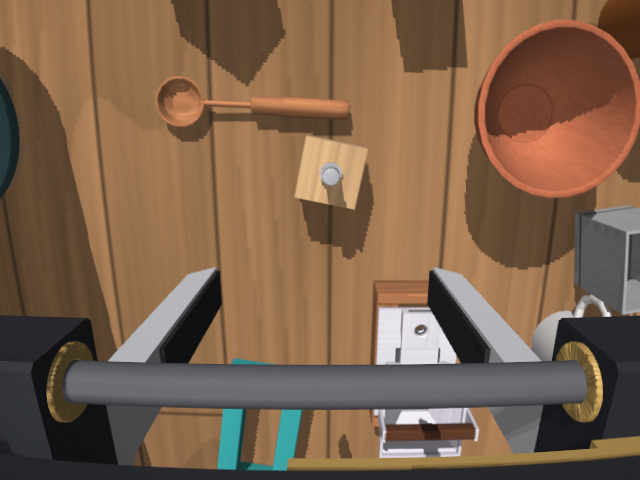

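Wrist view 2: pin knob at (331,174), fork hole at (420,329). The hole measures (0.548,-0.208,0.058) and the bar (0.549,-0.284,0.124), which matches the given offsets of 75 mm in y and about 0.06 m in height. Next I go above the pin.

Call:
servo_tool(plan=[0.04, 0.005, 0.1, 0, 0, 0, 0.04, 0.005, 0.1, 0, 0, 0, 0.04, 0.005, 0.1, 0, 0, 0, 0.04, 0.005, 0.1, 0, 0, 0, 0, 0, 0.1, 0, 0, 0, 0, 0, 0.1, 0, 0, 0, 0, 0, 0, 0, 0, 0, 0, 0, 0, 0, 0, 0], gripper=50)

```text
clock: 3.58
ee_pos: [0.4547, -0.0453, 0.1609]
tool_rot: [-0.001, 0.707, 0.707, -0.001]
force: [0.4, 0.4, 0.1]
gripper_width: 0.0502
gripper_force: 0.0
```

```bash
python3 - <<'E'
from h import *
np.set_printoptions(precision=4,suppress=True)
w3=snap("wrist","w3");q=sensors.observe();print(q["ee_pos"],q["clock"],q["tool_rot"])
w1=load("w1");w2=load("w2");t=load("top")
g=cv2.cvtColor(w2["pixels"],cv2.COLOR_RGB2GRAY)
print("w2 hole dark",[np.array(np.nonzero((g[322:338,410:432]<130))).mean(1)[::-1]+[410,322]])
print("pred knob w3",proj(w3,[[.453,-.044,.083],[.453,-.044,.069]]))
a=w2["pixels"][155:195,310:352];b=w3["pixels"][150:300,240:400]
hs=cv2.cvtColor(w3["pixels"],cv2.COLOR_RGB2HSV)
cv2.imwrite("pics/m2.png",np.hstack([cv2.resize(a,(315,300)),cv2.resize(b,(320,300))])[:,:,::-1])
E
```

```text
[ 0.4556 -0.0453  0.1623] 3.6333 [0.0005 0.7067 0.7075 0.    ]
w2 hole dark [array([420.0141, 328.8451])]
pred knob w3 [[320.8347 238.9494]
 [321.0187 233.4868]]
```

View pics/m2.png

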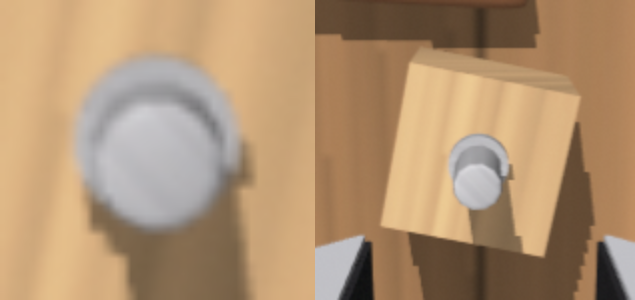

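The crops show the knob's top at (330.9,176.7) in w2 and (321,243.5) in w3, with its head resting on the block.

```bash
python3 - <<'E'
from h import *
np.set_printoptions(precision=4,suppress=True)
w1=load("w1");w2=load("w2");w3=load("w3");t=load("top")
print("knobtop",tri(w2,(330.9,176.7),w3,(321,243.5)),onz(w3,(321,243.5),.083),onz(w2,(330.9,176.7),.083))
print("hole w1w2",tri(w1,(332.2,173.5),w2,(420,328.8)),onz(w1,(332.2,173.5),.06),onz(w2,(420,328.8),.06))
E
```

```text
knobtop (array([ 0.4533, -0.0468,  0.0837]), [np.float64(0.20308898865844208), np.float64(0.2030889886585558)]) [[ 0.4531 -0.047   0.083 ]] [[ 0.4535 -0.0469  0.083 ]]
hole w1w2 (array([ 0.5486, -0.2093,  0.0548]), [np.float64(0.4131904070553679), np.float64(0.41319040705509263)]) [[ 0.5481 -0.209   0.06  ]] [[ 0.5476 -0.2065  0.06  ]]
```

Call:
servo_tool(plan=[-0.008, -0.009, 0, 0, 0, 0, 0, 0, 0.1, 0, 0, 0, 0, 0, 0.1, 0, 0, 0, 0, 0, 0.1, 0, 0, 0, 0, 0, 0.1, 0, 0, 0, 0, 0, 0.06, 0, 0, 0, 0, 0, 0.05, 0, 0, 0, 0, 0, 0, 0, 0, 0])

```text
clock: 4.3
ee_pos: [0.4526, -0.046, 0.0586]
tool_rot: [-0.001, 0.706, 0.708, -0.001]
force: [-0.3, -1.3, -0.5]
gripper_width: 0.0503
gripper_force: 0.0
```

Call:
servo_tool(plan=[0, 0, 0, 0, 0, 0, 0, 0, 0, 0, 0, 0, 0, 0, 0, 0, 0, 0, 0, 0, 0, 0, 0, 0, 0, 0, 0, 0, 0, 0, 0, 0, 0, 0, 0, 0, 0, 0, 0, 0, 0, 0, 0, 0, 0, 0, 0, 0], gripper=4, newtons=25)

```text
clock: 4.97
ee_pos: [0.4535, -0.0459, 0.06]
tool_rot: [0.0, 0.706, 0.708, 0.0]
force: [-0.8, -0.2, 3.7]
gripper_width: 0.0154
gripper_force: 25.0
```

Call:
servo_tool(plan=[0, 0, -0.05, 0, 0, 0, 0, 0, -0.08, 0, 0, 0, 0, 0, -0.1, 0, 0, 0, 0, 0, -0.1, 0, 0, 0, 0, 0, -0.1, 0, 0, 0, 0, 0, -0.07, 0, 0, 0, 0, 0, 0, 0, 0, 0, 0, 0, 0, 0, 0, 0])

```text
clock: 5.63
ee_pos: [0.4537, -0.0459, 0.1602]
tool_rot: [0.001, 0.706, 0.708, 0.0]
force: [-0.5, -0.8, -1.4]
gripper_width: 0.0154
gripper_force: 25.0
```

Call:
servo_tool(plan=[-0.08, 0.05, 0, 0, 0, 0, -0.12, 0.07, 0, 0, 0, 0, -0.12, 0.07, 0, 0, 0, 0, -0.12, 0.07, 0, 0, 0, 0, -0.12, 0.07, 0, 0, 0, 0, -0.12, 0.07, 0, 0, 0, 0, -0.085, 0.05, 0, 0, 0, 0, -0.04, 0.024, 0, 0, 0, 0])

```text
clock: 6.3
ee_pos: [0.5482, -0.2084, 0.1567]
tool_rot: [-0.002, 0.707, 0.707, -0.001]
force: [-0.4, -0.7, -0.3]
gripper_width: 0.0152
gripper_force: 25.0
```

Call:
servo_tool(plan=[0, 0, 0.05, 0, 0, 0, 0, 0, 0.06, 0, 0, 0, 0, 0, 0.05, 0, 0, 0, 0, 0, 0.03, 0, 0, 0, 0, 0, 0, 0, 0, 0, 0, 0, 0, 0, 0, 0, 0, 0, 0, 0, 0, 0, 0, 0, 0, 0, 0, 0])

```text
clock: 6.97
ee_pos: [0.5489, -0.2064, 0.1225]
tool_rot: [0.001, 0.706, 0.708, 0.0]
force: [0.5, -0.5, -1.4]
gripper_width: 0.015
gripper_force: 25.0
```

```bash
python3 - <<'E'
from h import *
w=snap("wrist","w4");q=sensors.observe();print(q["ee_pos"],q["tool_rot"])
s=snap("scene","s4")
e=np.array(q["ee_pos"])
print(proj(w,[[.548,-.208,.06],e-[0,0,.05]]),proj(s,[[.548,-.208,.06],e-[0,0,.05]]))
a=w["pixels"][120:420,160:480]; u,v=proj(s,[.548,-.208,.07])[0].astype(int);b=s["pixels"][v-30:v+30,u-30:u+30]
print(u,v)
cv2.imwrite("pics/m4.png",np.hstack([cv2.resize(a,(500,469))[:, :],cv2.resize(b,(300,469))])[:,:,::-1])
E
```

```text
[ 0.54889372 -0.20655157  0.12247576] [8.87116974e-04 7.06034273e-01 7.08177052e-01 2.84453310e-04]
[[321.65919264 250.1372489 ]
 [323.17075339 253.94518276]] [[284.96883093 289.54403418]
 [285.35954739 285.87436792]]
284 286
```

View pics/m4.png

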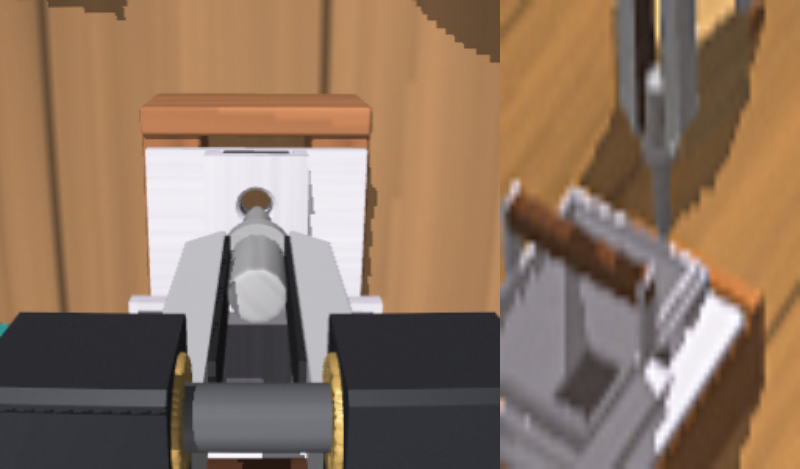

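The crop shows the pin tip just off the hole, with the hole at crop (255,204) and the tip at (257,210). The pin needs about 2 mm towards -y. I correct that and descend, watching the force.

Call:
servo_tool(plan=[-0.009, -0.003, 0, 0, 0, 0, 0, 0, 0.03, 0, 0, 0, 0, 0, 0.03, 0, 0, 0, 0, 0, 0.03, 0, 0, 0, 0, 0, 0.03, 0, 0, 0, 0, 0, 0, 0, 0, 0, 0, 0, 0, 0, 0, 0, 0, 0, 0, 0, 0, 0])

```text
clock: 7.73
ee_pos: [0.5478, -0.2083, 0.0974]
tool_rot: [-0.0, 0.706, 0.708, -0.0]
force: [0.5, 0.4, -0.4]
gripper_width: 0.0155
gripper_force: 25.0
```

Call:
servo_tool(plan=[0, 0, 0.025, 0, 0, 0, 0, 0, 0.025, 0, 0, 0, 0, 0, 0.025, 0, 0, 0, 0, 0, 0.02, 0, 0, 0, 0, 0, 0.02, 0, 0, 0, 0, 0, 0, 0, 0, 0, 0, 0, 0, 0, 0, 0, 0, 0, 0, 0, 0, 0])

```text
clock: 8.4
ee_pos: [0.5479, -0.2083, 0.0746]
tool_rot: [0.0, 0.706, 0.708, 0.0]
force: [0.5, 0.1, -0.5]
gripper_width: 0.0154
gripper_force: 25.0
```

Call:
servo_tool(plan=[0, 0, 0.01, 0, 0, 0, 0, 0, 0.01, 0, 0, 0, 0, 0, 0.005, 0, 0, 0, 0, 0, 0.005, 0, 0, 0, 0, 0, 0, 0, 0, 0, 0, 0, 0, 0, 0, 0, 0, 0, 0, 0, 0, 0, 0, 0, 0, 0, 0, 0])

```text
clock: 9.07
ee_pos: [0.5479, -0.2084, 0.0686]
tool_rot: [0.0, 0.706, 0.708, 0.0]
force: [0.9, 0.5, -0.1]
gripper_width: 0.0153
gripper_force: 25.0
```

Call:
servo_tool(plan=[0, 0, 0.005, 0, 0, 0, 0, 0, 0.005, 0, 0, 0, 0, 0, 0, 0, 0, 0, 0, 0, 0, 0, 0, 0, 0, 0, 0, 0, 0, 0, 0, 0, 0, 0, 0, 0, 0, 0, 0, 0, 0, 0, 0, 0, 0, 0, 0, 0])

```text
clock: 9.73
ee_pos: [0.5479, -0.2084, 0.0665]
tool_rot: [0.0, 0.706, 0.708, 0.0]
force: [0.1, 0.2, 0.1]
gripper_width: 0.0153
gripper_force: 25.0
```

Call:
servo_tool(plan=[0, 0, 0.005, 0, 0, 0, 0, 0, 0, 0, 0, 0, 0, 0, 0.005, 0, 0, 0, 0, 0, 0, 0, 0, 0, 0, 0, 0.005, 0, 0, 0, 0, 0, 0, 0, 0, 0, 0, 0, 0, 0, 0, 0, 0, 0, 0, 0, 0, 0])

```text
clock: 10.4
ee_pos: [0.5481, -0.2085, 0.0661]
tool_rot: [0.001, 0.706, 0.708, 0.0]
force: [-2.5, 2.6, 9.7]
gripper_width: 0.0151
gripper_force: 25.0
```

Contact at 0.066 with about 10 N, so the head is seated. I release, rise and check.

Call:
servo_tool(plan=[0, 0, 0, 0, 0, 0, 0, 0, 0, 0, 0, 0, 0, 0, 0, 0, 0, 0, 0, 0, 0, 0, 0, 0, 0, 0, 0, 0, 0, 0, 0, 0, 0, 0, 0, 0, 0, 0, 0, 0, 0, 0, 0, 0, 0, 0, 0, 0], gripper=40)

```text
clock: 11.07
ee_pos: [0.5478, -0.2084, 0.0633]
tool_rot: [-0.0, 0.706, 0.708, -0.0]
force: [0.3, 0.4, -0.3]
gripper_width: 0.0401
gripper_force: 0.0
```

Call:
servo_tool(plan=[0, 0, -0.05, 0, 0, 0, 0, 0, -0.1, 0, 0, 0, 0, 0, -0.15, 0, 0, 0, 0, 0, -0.15, 0, 0, 0, 0, 0, -0.15, 0, 0, 0, 0, 0, -0.15, 0, 0, 0, 0, 0, -0.1, 0, 0, 0, 0, 0, 0, 0, 0, 0])

```text
clock: 11.73
ee_pos: [0.55, -0.2094, 0.241]
tool_rot: [0.006, 0.706, 0.708, 0.002]
force: [0.4, -0.7, 0.7]
gripper_width: 0.0402
gripper_force: 0.0
```

```bash
python3 - <<'E'
from h import *
w=snap("wrist","w5");q=sensors.observe();print(q["ee_pos"])
s=snap("scene","s5")
a=w["pixels"][120:300,220:420];b=s["pixels"][262:322,250:310]
cv2.imwrite("pics/m5.png",np.hstack([cv2.resize(a,(480,432)),cv2.resize(b,(320,432),interpolation=cv2.INTER_CUBIC)])[:,:,::-1])
np.set_printoptions(precision=4,suppress=True)
print(proj(w,[[.548,-.2085,.060],[.548,-.2085,.093]]))
E
```

```text
[ 0.54914784 -0.20896184  0.23755799]
[[318.7766 207.565 ]
 [318.762  215.5721]]
```

View pics/m5.png

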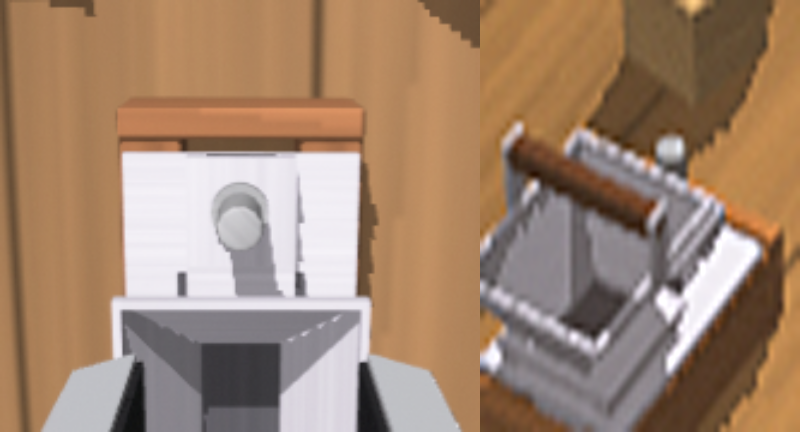

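The pin's head lies flat on the fork at crop (239,205), and the knob's top is where a seated pin should have it. Before lifting I measure the tin with two wrist views, since the chute will hide it later.

Call:
servo_tool(plan=[0.12, -0.02, -0.05, 0, 0, 0, 0.19, -0.02, -0.05, 0, 0, 0, 0.2, -0.02, -0.05, 0, 0, 0, 0.2, -0.02, -0.05, 0, 0, 0, 0.2, -0.02, -0.05, 0, 0, 0, 0.2, -0.02, -0.05, 0, 0, 0, 0.2, -0.02, 0, 0, 0, 0, 0.2, -0.01, 0, 0, 0, 0])

```text
clock: 12.5
ee_pos: [0.5158, 0.0954, 0.2919]
tool_rot: [-0.001, 0.706, 0.708, -0.001]
force: [0.1, -0.0, 0.3]
gripper_width: 0.0399
gripper_force: 0.0
```

Call:
servo_tool(plan=[0, 0, 0, 0, 0, 0, 0, 0, 0, 0, 0, 0, 0, 0, 0, 0, 0, 0, 0, 0, 0, 0, 0, 0, 0, 0, 0, 0, 0, 0, 0, 0, 0, 0, 0, 0, 0, 0, 0, 0, 0, 0, 0, 0, 0, 0, 0, 0])

```text
clock: 13.17
ee_pos: [0.5172, 0.0928, 0.2934]
tool_rot: [0.0, 0.707, 0.708, -0.0]
force: [0.1, -0.3, -0.7]
gripper_width: 0.04
gripper_force: 0.0
```

```bash
python3 - <<'E'
from h import *
snap("wrist","w6");q=sensors.observe();print(q["ee_pos"],q["clock"])
E
```

```text
[0.51714757 0.09298329 0.29352509] 13.2167
```

Call:
servo_tool(plan=[0.1, 0, 0, 0, 0, 0, 0.1, 0, 0, 0, 0, 0, 0.1, 0, 0, 0, 0, 0, 0.1, 0, 0, 0, 0, 0, 0.1, 0, 0, 0, 0, 0, 0, 0, 0, 0, 0, 0, 0, 0, 0, 0, 0, 0, 0, 0, 0, 0, 0, 0])

```text
clock: 13.88
ee_pos: [0.5168, 0.193, 0.2935]
tool_rot: [0.0, 0.706, 0.708, -0.0]
force: [0.7, -0.0, -0.7]
gripper_width: 0.0399
gripper_force: 0.0
```

```bash
python3 - <<'E'
from h import *
snap("wrist","w7");q=sensors.observe();print(q["ee_pos"],q["clock"])
a,b=load("w6"),load("w7")
print([proj(c,[[.52,.25,.137]]) for c in(a,b)])
cv2.imwrite("pics/m6.png",np.vstack([c["pixels"][0:300,:][:, :] for c in(a,b)])[:,:,::-1])
E
```

```text
[0.516854   0.19277395 0.29349963] 13.9333
[array([[327.12347843,   7.70066543]]), array([[327.51091819, 143.80130483]])]
```

View pics/m6.png

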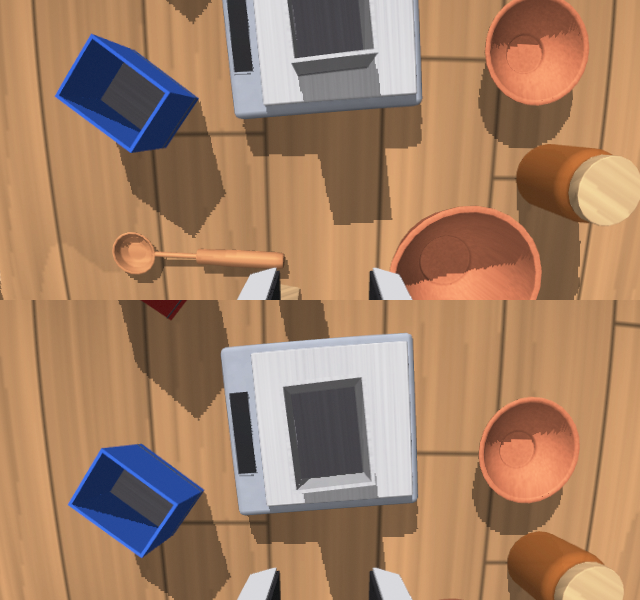

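In w7 the tin rim's corners are about TL (284,87), TR (361,78), BR (372,178) and BL (297,191). I refine these with intensity profiles.

```bash
python3 - <<'E'
from h import *
np.set_printoptions(linewidth=250)
g=cv2.cvtColor(load("w7")["pixels"],cv2.COLOR_RGB2GRAY).astype(int)
for x in(305,325,345): print("col",x,"r72:",g[72:100,x],"r160:",g[160:210,x])
for r in(105,130,155): print("row",r,"c274:",g[r,274:305],"c350:",g[r,350:385])
g=cv2.cvtColor(load("w6")["pixels"],cv2.COLOR_RGB2GRAY).astype(int)
for x in(310,335,360): print("w6 col",x,"r40:",g[40:80,x])
for r in (10,30): print("w6 row",r,g[r,278:305],"c355:",g[r,355:385])
E
```

```text
col 305 r72: [211 210 212 211 210 210 210 212 218 217 216 200  86  86  85  85  84  84  85  84  78  70  70  70  70  70  71  70] r160: [ 69  69  68  69  67  69  70  70  69  69  70  69  68  69  68  68  68  68  78  78  78  80 113 177 182 180 181 180 181 199 216 217 218 134 130 129 130 129 129 129 128 129 128 115 109 109 109 107 105 103]
col 325 r72: [216 215 217 215 216 222 224 224 219 150  86  87  84  85  87  87  86  83  77  71  71  72  72  71  71  71  71  72] r160: [ 68  69  68  68  69  69  69  68  68  68  68  68  68  69  69  67  77 177 182 180 180 180 180 180 180 180 181 213 215 215 195 136 133 133 134 133 132 131 131 131 131 125 103 109 108 107 105 101 100  83]
col 345 r72: [215 216 216 213 213 214 214 100  86  85  84  86  83  85  84  79  70  70  70  70  69  70  70  70  70  70  70  68] r160: [ 68  67  69  69  68  70  69  69  70  70  69  70  71  75 120 175 181 180 181 183 182 182 183 181 192 215 218 217 178 135 133 132 132 134 132 133 132 132 132 131 117 106 105 106 104 103  99  91  98  98]
row 105 c274: [220 219 219 220 221 222 221 218 217 218 220 127  79  75  74  75  75  76  71  69 
[... 1098 characters left out ...]
2 133 131 132 133 134 135]
w6 col 360 r40: [ 71  70  70  69  72  70  72  71  71  71 169 216 216 216 168 100  86  85  85  85  84  85  85  84  86  85  83  77  88 119 130 130 130 130 129 130 129 130 129 129]
w6 row 10 [221 221 220 217 216 219 220 222 221 214 156  72  71  72  91 100  69  70  70  69  70  70  68  69  67  68  71] c355: [ 72  71  69  73  87  96  98  97  96 102 107 107 108 107 113 188 219 218 218 212 208 208 214 215 217 220 217 220 216 211]
w6 row 30 [219 220 221 221 220 217 216 218 216 215 214 215 188 116  73  72  79  85  77  71  70  70  72  71  69  69  68] c355: [ 72  71  73  71  72  74  86  97  96  98 106 108 107 107 107 103 126 184 214 213 212 211 211 216 216 218 221 218 219 217]
```

```bash
python3 - <<'E'
from h import *
np.set_printoptions(precision=4,suppress=True)
a,b=load("w6"),load("w7")
L=lambda p:np.cross([*p[0],1],[*p[1],1])
far=L([(305,83.6),(345,79)]);near=L([(305,188.7),(345,184.2)]);lf=L([(285.4,105),(291.3,155)]);rt=L([(364,105),(368.6,155)])
def X(l,m): p=np.cross(l,m);return p[:2]/p[2]
c=[X(far,lf),X(far,rt),X(near,rt),X(near,lf)];print(np.array(c))
n6=L([(310,56),(360,50.1)]);l6=L([(288.2,10),(290.8,30)]);r6=L([(370,10),(371.7,30)])
print("BL",tri(a,X(n6,l6),b,c[3]),"BR",tri(a,X(n6,r6),b,c[2]))
for z in(.132,.137,.142):
    P=onz(b,c,z);e=P-np.roll(P,-1,0);d=P[0]-P[3]+P[1]-P[2]
    print(z,P.mean(0),np.linalg.norm(e,axis=1),"long axis yaw",np.degrees(np.arctan2(d[1],d[0])))
# bar & chute yaw from w1
w1=load("w1");P=onz(w1,[(286,267.5),(381,267)],.124);print("bar dir",np.degrees(np.arctan2(*(P[1]-P[0])[[1,0]])))
s=sensors.observe();print(s["joints"])
E
```

```text
[[283.171   86.1103]
 [361.4341  77.1101]
 [371.0171 181.2731]
 [295.404  189.7796]]
BL (array([0.495 , 0.214 , 0.1378]), [np.float64(0.4772374234607857), np.float64(0.47723742346090586)]) BR (array([0.5546, 0.2208, 0.1376]), [np.float64(0.005940894911549344), np.float64(0.005940894911761261)])
0.132 [0.5203 0.257  0.132 ] [0.0607 0.0811 0.0615 0.0813] long axis yaw 96.24577424814869
0.137 [0.5202 0.2571 0.137 ] [0.0598 0.08   0.0606 0.0801] long axis yaw 96.2457742481487
0.142 [0.5202 0.2571 0.142 ] [0.0589 0.0788 0.0597 0.0789] long axis yaw 96.24577424814872
bar dir 0.827935565129328
[ 0.2546  0.0911  1.1937 -0.0006  1.8568  0.2526]
```

Call:
servo_tool(plan=[-0.15, 0.02, 0, 0, 0, 0, -0.2, 0.02, 0, 0, 0, 0, -0.2, 0.02, 0, 0, 0, 0, -0.2, 0.02, 0, 0, 0, 0, -0.2, 0.02, 0, 0, 0, 0, -0.2, 0.02, 0, 0, 0, 0, -0.2, 0.02, 0, 0, 0, 0, -0.2, 0.02, 0, 0, 0, 0])

```text
clock: 14.6
ee_pos: [0.5489, -0.1194, 0.2939]
tool_rot: [0.0, 0.707, 0.707, 0.0]
force: [0.7, -0.3, 1.0]
gripper_width: 0.04
gripper_force: 0.0
```

Call:
servo_tool(plan=[-0.2, 0, 0, 0, 0, 0, -0.2, 0, 0, 0, 0, 0, -0.2, 0, 0, 0, 0, 0, -0.15, 0, 0, 0, 0, 0, -0.085, 0, 0, 0, 0, 0, 0, 0, 0, 0, 0, 0.1, 0, 0, 0, 0, 0, 0.22, 0, 0, 0, 0, 0, 0.22])

```text
clock: 15.27
ee_pos: [0.5495, -0.284, 0.2935]
tool_rot: [-0.0, 0.801, 0.599, 0.0]
force: [-0.3, 0.5, 0.7]
gripper_width: 0.0401
gripper_force: 0.0
```

Call:
servo_tool(plan=[0, 0, 0, 0, 0, 0.22, 0, 0, 0, 0, 0, 0.22, 0, 0, 0, 0, 0, 0.22, 0, 0, 0, 0, 0, 0.22, 0, 0, 0, 0, 0, 0.22, 0, 0, 0, 0, 0, 0.22, 0, 0, 0, 0, 0, 0.22, 0, 0, 0, 0, 0, 0.22])

```text
clock: 15.93
ee_pos: [0.5498, -0.2831, 0.2938]
tool_rot: [-0.0, 0.984, 0.181, 0.0]
force: [0.1, 0.2, 0.5]
gripper_width: 0.0397
gripper_force: 0.0
```

Call:
servo_tool(plan=[0, 0, 0.08, 0, 0, 0.22, 0, 0, 0.08, 0, 0, 0.22, 0, 0, 0.08, 0, 0, 0.2, 0, 0, 0.08, 0, 0, 0.03, 0, 0, 0.08, 0, 0, 0, 0, 0, 0, 0, 0, 0, 0, 0, 0, 0, 0, 0, 0, 0, 0, 0, 0, 0])

```text
clock: 16.6
ee_pos: [0.5503, -0.2835, 0.2148]
tool_rot: [0.0, 1.0, 0.009, 0.001]
force: [-0.0, 0.1, -0.3]
gripper_width: 0.04
gripper_force: 0.0
```

```bash
python3 - <<'E'
from h import *
from scipy.spatial.transform import Rotation as Ro
np.set_printoptions(precision=4,suppress=True,linewidth=200)
w=snap("wrist","w8");q=sensors.observe();M=Ro.from_quat(np.roll(q["tool_rot"],-1)).as_matrix();print(q["ee_pos"],q["clock"],"yaw",np.degrees(np.arctan2(M[1,0],M[0,0])))
p=w["pixels"].astype(int);m=((p[...,0]-p[...,2]>30)&(p.sum(2)<330)).astype(np.uint8)
u=proj(w,[.549,-.284,.124])[0].astype(int);print(u,proj(w,[[.507,-.285,.124],[.591,-.284,.124]]))
m[:, :u[0]-45]=0;m[:,u[0]+45:]=0
n,l,st,ce=cv2.connectedComponentsWithStats(m)
for k in range(1,n):
    if st[k,4]>300: print(st[k],ce[k],cv2.minAreaRect(np.argwhere(l==k)[:,::-1].astype(np.float32)),onz(w,ce[k],.124))
E
```

```text
[ 0.5505 -0.2837  0.2153] 16.65 yaw 1.052270952637015
[324 239] [[325.1185 298.3132]
 [325.8748 175.4738]]
[ 307    0   62   31 1151] [344.7411  14.556 ] ((337.4952697753906, 14.720418930053711), (29.588970184326172, 61.4996337890625), 89.02897644042969) [[ 0.6878 -0.2935  0.124 ]]
[ 279  144   90   19 1419] [323.7209 153.4348] ((323.50775146484375, 153.12515258789062), (89.33477783203125, 16.642221450805664), 1.1934894323349) [[ 0.6049 -0.2824  0.124 ]]
[ 317  175   19  126 2151] [325.888  237.1265] ((325.9870300292969, 237.49984741210938), (17.4660587310791, 125.19722747802734), 0.7440592050552368) [[ 0.5504 -0.2847  0.124 ]]
[ 279  427   90   44 3353] [325.9767 451.0274] ((323.4999694824219, 448.5), (88.99998474121094, 42.99999237060547), -0.0) [[ 0.3783 -0.288   0.124 ]]
```

The bar is found at (0.5504,-0.2847), within 1 mm of the expected spot. I descend and grip.

Call:
servo_tool(plan=[0, 0.005, 0.1, 0, 0, 0, 0, 0, 0.1, 0, 0, 0, 0, 0, 0.1, 0, 0, 0, 0, 0, 0.1, 0, 0, 0, 0, 0, 0.08, 0, 0, 0, 0, 0, 0.05, 0, 0, 0, 0, 0, 0.02, 0, 0, 0, 0, 0, 0, 0, 0, 0])

```text
clock: 17.32
ee_pos: [0.5501, -0.2843, 0.1034]
tool_rot: [-0.0, 1.0, 0.009, -0.0]
force: [-0.1, 0.1, -0.2]
gripper_width: 0.0399
gripper_force: 0.0
```

Call:
servo_tool(plan=[0, 0, 0, 0, 0, 0, 0, 0, 0, 0, 0, 0, 0, 0, 0, 0, 0, 0, 0, 0, 0, 0, 0, 0, 0, 0, 0, 0, 0, 0, 0, 0, 0, 0, 0, 0, 0, 0, 0, 0, 0, 0, 0, 0, 0, 0, 0, 0], gripper=2, newtons=50)

```text
clock: 17.98
ee_pos: [0.5505, -0.2848, 0.1044]
tool_rot: [0.001, 1.0, 0.009, 0.001]
force: [-0.2, -0.7, 3.8]
gripper_width: 0.0115
gripper_force: 50.0
```

Call:
servo_tool(plan=[0, 0, 0, 0, 0, 0, 0, 0, -0.015, 0, 0, 0, 0, 0, -0.03, 0, 0, 0, 0, 0, -0.04, 0, 0, 0, 0, 0, -0.04, 0, 0, 0, 0, 0, -0.02, 0, 0, 0, 0, 0, 0, 0, 0, 0, 0, 0, 0, 0, 0, 0])

```text
clock: 18.65
ee_pos: [0.5503, -0.2844, 0.133]
tool_rot: [0.0, 1.0, 0.009, 0.0]
force: [-0.3, -0.5, -4.6]
gripper_width: 0.0116
gripper_force: 50.0
```

Call:
servo_tool(plan=[0, 0, -0.04, 0, 0, 0, 0, 0, -0.08, 0, 0, 0, 0, 0, -0.12, 0, 0, 0, 0, 0, -0.14, 0, 0, 0, 0, 0, -0.12, 0, 0, 0, 0, 0, -0.08, 0, 0, 0, 0, 0, -0.04, 0, 0, 0, 0, 0, 0, 0, 0, 0])

```text
clock: 19.32
ee_pos: [0.5508, -0.2848, 0.2594]
tool_rot: [0.001, 1.0, 0.009, 0.002]
force: [0.5, -0.7, -4.6]
gripper_width: 0.0113
gripper_force: 50.0
```

Call:
servo_tool(plan=[0, 0, -0.04, 0, 0, 0, 0, 0, -0.08, 0, 0, 0, 0, 0, -0.1, 0, 0, 0, 0, 0, -0.1, 0, 0, 0, 0, 0, -0.06, 0, 0, 0, 0, 0, -0.02, 0, 0, 0, 0, 0, 0, 0, 0, 0, 0, 0, 0, 0, 0, 0])

```text
clock: 19.98
ee_pos: [0.5498, -0.2842, 0.3347]
tool_rot: [-0.001, 1.0, 0.009, -0.001]
force: [0.7, -0.3, -4.9]
gripper_width: 0.0115
gripper_force: 50.0
```

```bash
python3 - <<'E'
from h import *
q=sensors.observe();print(q["ee_pos"],q["tool_rot"],q["force"],q["wrist_torque"],q["clock"])
s=snap("scene","s9");w=snap("wrist","w9")
u,v=proj(s,np.array(q["ee_pos"])-[0,-.02,.04])[0].astype(int);print(u,v)
b=s["pixels"][v-50:v+50,u-50:u+50]
cv2.imwrite("pics/m9.png",np.hstack([cv2.resize(b,(400,400),interpolation=cv2.INTER_CUBIC),cv2.resize(w["pixels"][:,:480],(400,400))])[:,:,::-1])
E
```

```text
[ 0.54980695 -0.28418653  0.3346701 ] [-7.74502832e-04  9.99956733e-01  9.18587928e-03 -1.24563504e-03] [ 0.67766206 -0.29943515 -4.93777809] [-0.10797437  0.04108161 -0.00317049] 19.9833
269 228
```

View pics/m9.png

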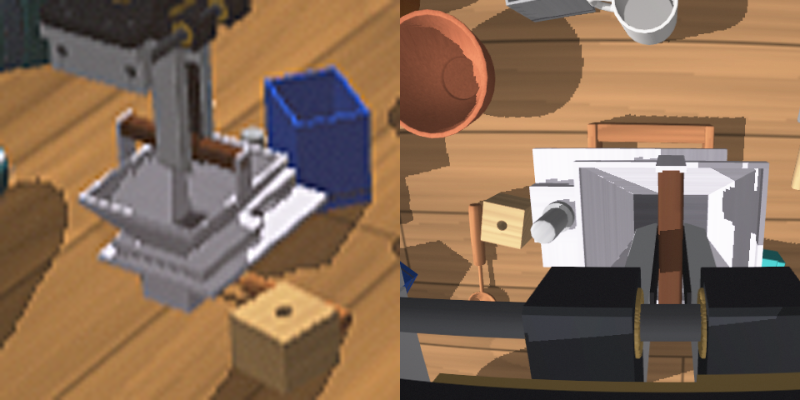

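The chute hangs upright with the pin still in the fork (knob at (550,222) in the right panel). I carry it across at this height.

Call:
servo_tool(plan=[0, -0.03, 0, 0, 0, 0, 0, -0.07, 0, 0, 0, 0, 0, -0.1, 0, 0, 0, 0, 0, -0.12, 0, 0, 0, 0, 0, -0.14, 0, 0, 0, 0, 0, -0.14, 0, 0, 0, 0, 0, -0.14, 0, 0, 0, 0, 0, -0.14, 0, 0, 0, 0])

```text
clock: 20.75
ee_pos: [0.546, -0.1056, 0.3364]
tool_rot: [-0.0, 1.0, 0.01, -0.0]
force: [0.4, 0.7, -5.4]
gripper_width: 0.0119
gripper_force: 50.0
```

Call:
servo_tool(plan=[-0.0125, -0.14, 0, 0, 0, 0, -0.0125, -0.14, 0, 0, 0, 0, -0.0125, -0.14, 0, 0, 0, 0, -0.0125, -0.14, 0, 0, 0, 0, -0.0125, -0.14, 0, 0, 0, 0, -0.0125, -0.14, 0, 0, 0, 0, -0.0125, -0.14, 0, 0, 0, 0, -0.0125, -0.14, 0, 0, 0, 0])

```text
clock: 21.42
ee_pos: [0.5211, 0.1176, 0.3364]
tool_rot: [-0.0, 1.0, 0.01, -0.0]
force: [0.7, 0.4, -4.9]
gripper_width: 0.0114
gripper_force: 50.0
```

Call:
servo_tool(plan=[0, -0.14, 0, 0, 0, 0, 0, -0.14, 0, 0, 0, 0, 0, -0.13, 0, 0, 0, 0, 0, -0.11, 0, 0, 0, 0, 0, -0.09, 0, 0, 0, 0, 0, -0.06, 0, 0, 0, 0, 0, -0.03, 0, 0, 0, 0, 0, -0.01, 0, 0, 0, 0])

```text
clock: 22.08
ee_pos: [0.5194, 0.2582, 0.3361]
tool_rot: [0.0, 1.0, 0.01, -0.0]
force: [-0.7, -1.5, -5.1]
gripper_width: 0.0114
gripper_force: 50.0
```

Call:
servo_tool(plan=[0, 0, 0, 0, 0, -0.03, 0, 0, 0, 0, 0, -0.04, 0, 0, 0, 0, 0, -0.04, 0, 0, 0, 0, 0, -0.04, 0, 0, 0, 0, 0, -0.025, 0, 0, 0, 0, 0, 0, 0, 0, 0, 0, 0, 0, 0, 0, 0, 0, 0, 0])

```text
clock: 22.75
ee_pos: [0.5202, 0.257, 0.3364]
tool_rot: [0.0, 0.998, 0.055, -0.0]
force: [0.4, 0.2, -4.7]
gripper_width: 0.0116
gripper_force: 50.0
```

```bash
python3 - <<'E'
from h import *
from scipy.spatial.transform import Rotation as Ro
np.set_printoptions(precision=4,suppress=True,linewidth=200)
w=snap("wrist","w10");q=sensors.observe();M=Ro.from_quat(np.roll(q["tool_rot"],-1)).as_matrix();print(q["ee_pos"],q["force"],q["clock"],"yaw",np.degrees(np.arctan2(M[1,0],M[0,0])),q["joints"])
d=np.array([.5202,.2571,.239])-q["ee_pos"];print("tool shift shares",M.T@d/.2)
p=w["pixels"].astype(int);m=((p[...,0]-p[...,2]>30)&(p.sum(2)<330)).astype(np.uint8);m[:,:290]=0;m[:,360:]=0
n,l,st,ce=cv2.connectedComponentsWithStats(m)
for k in range(1,n):
    if st[k,4]>300: print(st[k],cv2.minAreaRect(np.argwhere(l==k)[:,::-1].astype(np.float32)))
E
```

```text
[0.5201 0.2571 0.3365] [ 0.2959 -0.15   -4.8684] 22.8 yaw 6.294021093497462 [ 0.3614  0.1699  1.0207 -0.0001  1.951   1.8223]
tool shift shares [ 0.0005 -0.      0.4873]
[ 314    0   46   45 1292] ((336.5, 22.0), (44.0, 45.0), 90.0)
[290  50  70  60 399] ((324.5, 79.5), (59.0, 69.0), 90.0)
[ 310  206   30  159 4421] ((324.5, 285.0), (158.0, 29.0), 90.0)
[290 450  70  21 845] ((324.61383056640625, 461.43450927734375), (19.143381118774414, 69.99665069580078), 86.633544921875)
```

Call:
servo_tool(plan=[0, 0, 0.03, 0, 0, 0, 0, 0, 0.06, 0, 0, 0, 0, 0, 0.08, 0, 0, 0, 0, 0, 0.09, 0, 0, 0, 0, 0, 0.08, 0, 0, 0, 0, 0, 0.06, 0, 0, 0, 0, 0, 0.03, 0, 0, 0, 0, 0, 0.01, 0, 0, 0])

```text
clock: 23.47
ee_pos: [0.5195, 0.257, 0.2466]
tool_rot: [0.0, 0.998, 0.055, -0.001]
force: [-0.7, 0.0, -4.7]
gripper_width: 0.0115
gripper_force: 50.0
```

Call:
servo_tool(plan=[0, 0, 0.02, 0, 0, 0, 0, 0, 0.02, 0, 0, 0, 0, 0, 0.005, 0, 0, 0, 0, 0, 0, 0, 0, 0, 0, 0, 0, 0, 0, 0, 0, 0, 0, 0, 0, 0, 0, 0, 0, 0, 0, 0, 0, 0, 0, 0, 0, 0])

```text
clock: 24.13
ee_pos: [0.5202, 0.2572, 0.2398]
tool_rot: [-0.0, 0.998, 0.055, 0.0]
force: [0.8, 0.2, -4.8]
gripper_width: 0.0118
gripper_force: 50.0
```

```bash
python3 - <<'E'
from h import *
np.set_printoptions(precision=4,suppress=True,linewidth=200)
q=sensors.observe();print(q["ee_pos"],q["force"],q["clock"],np.abs(q["qvel"]).max())
s=snap("scene","s11");e=q["ee_pos"]
# vertical strip through tin's near corner and spout: where tin rim near edge and spout bottom edge should lie
def corners(cx,cy,z,a,b,yaw):
    c,sn=np.cos(yaw),np.sin(yaw);return [[cx+c*x-sn*y,cy+sn*x+c*y,z] for x,y in((a,-b),(a,b),(-a,-b))]
print("rim",proj(s,corners(.5202,.2571,.137,.033,.043,.109)));print("spout z.152",proj(s,corners(e[0],e[1],.152,.018,.028,.109)));print("spout top",proj(s,corners(e[0],e[1],.177,.018,.028,.109)))
g=cv2.cvtColor(s["pixels"],cv2.COLOR_RGB2GRAY);u,v=proj(s,corners(e[0],e[1],.152,.018,.028,.109))[0].astype(int)
for x in(u-5,u,u+5): print(x,v-25,g[v-25:v+30,x])
E
```

```text
[0.5202 0.2572 0.2398] [ 0.7611  0.2126 -4.754 ] 24.1333 0.003254396824495679
rim [[359.5742 203.0304]
 [369.0253 191.6077]
 [341.0015 198.9392]]
spout z.152 [[357.1985 196.0365]
 [363.4474 188.6943]
 [347.0717 193.8486]]
spout top [[357.4418 189.2884]
 [363.7297 182.039 ]
 [347.2409 187.1297]]
352 171 [ 89  91  91  92  90  99 114 116 101  92  92  96  92  97 122 121  82 117 127 113 112 112 111 114 112  96  87  92  94  94  99  95  94  93  94  95  95  94  96  97  96  97  96  93  97  93  93  97  94
  95  89  75  86  95 101]
357 171 [136 133 132 135 132 133 135 125 112 101  93  94  94  97  98 120 118  93 121 127 116 111 111 110 112 108  95  89  91  91  91  97  97  93  94  95  91  91  95  93  96  93  96  94  94  93  92  93  93
  94  96  95  82  87  95]
362 171 [130 135 133 132 134 132 133 130 119 106 110 129 135 134 132 133 121  97 101 126 125 110  92  87  90  90  87  89  85 101  97  82  75  77  77  75  79  79  79  79  79  77  81  80  79  80  81  83  83
  76  75  78  90 102 102]
```

Spout corner is seen ending at row ~196 (predicted 196.0 for z = 0.152), about 15 mm above the rim. All is still, so I hand in.

```bash
python3 -c "
from rig import hand_in
print(hand_in())"
```

```text
the job is handed in; nothing more can be done
None
```

I handed the job in with the pin seated and the chute held still, centred and parallel about 15 mm above the tin's rim by my measurements; the hand-in call returned no verdict.

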